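Pin the looper drive at its timing position

ROBOT

A 7-joint arm with a two-finger parallel gripper is mounted at the origin on a cart in front of the work surface, level with it; the furniture and walls round the work are solid. World frame = base frame: x ahead of the robot, y to its left, z up, the work surface at z = 0. Lengths are in m, angles in rad, forces in N, time in s.
With the tool pointing down it reaches from about 0.4 to 0.85 m from the base axis. Payload 10.4 kg.
Tool frame: the origin (TCP) lies midway between the tips of the shut fingers; the grasp point (between the pads) lies 19 mm behind it; z points along the fingers, y is the line along which they close (so a half turn about z gives the same grasp; the last joint's range is limited). The gripper opens to 87 mm and grips with 3 to 60 N. Pads are 19 mm wide; open, the fingers measure 117 mm over their backs; the gripper's body (75 mm by 190 mm) begins 51 mm behind the grasp point.
Start: joints at [-1.16, 0.332, -0.065, 1.46, 0.022, 1.35, -0.088], TCP at [0.263, 0.567, 0.223] pointing down, gripper open.
Joint ranges: [-2.6, 2.6], [-0.5, 2.12], [-1.47, 1.34], [0.16, 2.42], [-1.27, 4.41], [0.06, 2.06], [-2.6, 2.6]. Speed limits (rad/s): [2.22, 2.22, 2.79, 2.79, 3.14, 3.14, 3.14].

INTERFACE

Orientations are given as a unit quaternion [x, y, z, w].
In Python, from bench import r gives the robot as it stands.
- The arm moves only by the tool apply_moves, never from a script. Its argument "steps" is a list of rows, each a list of 7 numbers: the turn, a rotation vector about the tool's x, y, z in rad, then the shift along the tool's x, y, z in mm, then the opening, from -1 (shut) to 1 (fully open). In form: [[ax, ay, az, x, y, z, claw], ...]. A call has 1 to 20 rows; each row is the pose to reach, as a shift and turn from the pose commanded when the call began, along the tool's axes at that moment; what a row does not reach only later rows make up. A row lasts 1/12 s, in which the tool goes at most 41.7 mm and 7.16 degrees, less where a joint would pass 70% of its speed; a pose out of reach is approached as far as the arm can. A call with a gripper value outside its range is refused whole. The fingers move at their own pace and stop on an object; "force" is the grip in N (left out, the last holds). Time passes only in rows, so rows that repeat a pose let the fingers close. It gives the time, the measured TCP pose, the force, the opening and the grip force at its end, in the units of the state.
- r.read_state(): the state, without advancing time (a new reading comes with each control period).
- r.camera(name): name is "side" or "top"; returns a dict with "pixels" (400x640x3 uint8, red, green, blue), "z_map" (400x640 float32, m along the optical axis (not along the pixel's ray), 0 where there is no reading), "fovy" (degrees; the focal length in pixels is half the picture's height over the tangent of half this angle, whatever the lens; pixels are square), "cx", "cy" (the principal point, pixels), "position" and "orientation" of the camera in the world. Camera axes: x right, y down, z forward; pixel columns grow to the right and rows downward; lengths in m; the calibration is good to about 2 mm. A picture is of the moment at which its call begins.
- r.close_job(): hands the job in; it is judged then, once.
The state is a dict: "time": time; "joint_positions": joint angles; "joint_vel": joint speeds; "joint_torque": joint torques, N m; "ee_pos": TCP position; "eef_rot": TCP orientation; "ft_force": force on the tool from outside, world axes, zero at the start; "torque": the same for the moment, N m; "width": finger opening in m; "grip_force": force on a finger pad.
Only numpy, scipy, OpenCV 4.12 (cv2) and the standard library are available. Lean on these libraries where they do the work, as an engineer would, in place of code of your own. Each camera call takes 0.05 s, during which the arm holds its last target. There are 200 camera calls.

TASK

Lock the shaft of the grey looper-drive unit for timing. Swing the lid of the blue case back until it stays open, lift out the red-headed locking pin, stand it in the bore on top of the drive and let go; then rock the drive's lever away from you until the pin drops into the shaft's hidden hole, and press the pin fully home, its head down on the rim. Leave the case open, the other pin in it, and the things around undisturbed.

Things in the scene. Friction and masses are not known exactly. Their poses are not given: they have to be found in the camera images.
- case: blue case of locking pins, fixed to the table; origin under its centre, x to its hinged back, y along its width, z up. 64 mm deep (x), 138 mm wide (y), 76 mm high to the rim, plus a 10 mm lid. Inside 56 x 130 mm; a black insert, its top 38 mm above the table, has two holes at x = 0, y = -26 and +26 mm, the red and the black pin standing in them, either way round
- case_lid (a joint): the case's lid: 0 shut, grows as it opens (rad), stop at 1.9. Hinged along its back edge, away from the robot; about 140 g, no stay: let go before about 1.45 it falls shut, past that it falls back to its stop and stays
- case_tab (a point): centre of the steel pull tab on the lid's front edge: 16 mm wide (along this frame's y, the hinge's direction), 6 mm thick, standing out 28 mm from the edge; this point is 15 mm out from the edge and 79 mm from the hinge. Lid shut: x points level to the hinge, z up; the frame turns with the lid. Nothing under it but the table, 81 mm down; pinch it across its width from above
- case_hinge (a point): point on the hinge line (at rim height, 76 mm above the table) behind the tab; the tab, 79 mm in front of it and 5.5 mm higher when shut, moves on a circle about it. Hinge axis = this frame's y, opening turns +z towards +x; the frame turns with the lid
- pin_red_mid (a point): the locking pin, half-way up its 67 mm; z is its axis, tip down. Steel shank 8 mm across, 49 mm long, with a 6 mm cone at the tip (4 mm across at its end); above it the red knurled head, 16 mm across, 18 mm high, flat on top. Head's centre 24.5 mm, its top 33.5 mm above this point, tip 33.5 mm below. 35 g. In the case it stands 34 mm deep in its hole, head's underside 15 mm above the insert
- pin_black_mid (a point): another pin, black head, half-way up its 61 mm (shank 43 mm: too short), otherwise like the red one; it stays in the case
- drive: grey drive unit, bolted down; origin under its centre, y along its hidden rocker shaft towards the lever, z up. Base plate 92 (x) x 88 (y) mm, housing 58 x 52 x 58 mm; on its top a steel bush, 24 mm across and 7 mm high, round the locking bore. The shaft, 20 mm thick, lies 40 mm above the table and has a 9 mm cross-hole that cannot be seen
- drive_bore (a point): centre of the bore's mouth, on the bush's rim 65 mm above the table. Bore 9 mm wide, straight down; 15 mm down is the shaft, on which the pin stands by itself, until the hole comes under it: then it falls some 25 mm and locks the shaft. A spring catch takes up to about 10 N over the last 7 mm, till the head sits on the rim (pin's middle 15.5 mm below the mouth, head's top 18 mm above), and holds it
- rocker (a joint): angle (rad) of the lever on the shaft's end: 0 upright, positive leaning to the drive's +x (away from the robot), stops at -0.9 and 0.9. Stays where it is left; about 3 N at its handle turns it. Starts at -0.75 to -0.55. It is clamped on the shaft at no fixed angle: the single place where the hole lines up lies somewhere between lever angles -0.2 and 0.6
- rocker_handle (a point): middle of the lever's round black handle: 13 mm thick, 40 mm long, lying along the shaft's direction (y), 55 mm from the shaft's axis and 60 mm to the side of the bore; it may turn in the fingers. The frame turns with the lever, z pointing from the shaft's axis to the handle
- rocker_axis (a point): point on the shaft's axis beside the handle's middle, 40 mm above the table; the handle moves on a circle of 55 mm about it
- overlock: cream overlock sewing machine, fixed, an obstacle to the left of the work: it reaches about 170 mm to either side of this origin in x (towards and away from the robot) and 200 mm in y; head 280 mm high, thread cones and a thread stand up to 455 mm high at its back
- oiler: cream oil bottle with a red spout, 38 mm across, 128 mm tall, standing; origin under its centre; a bystander
- driver_amber: small amber-handled screwdriver lying flat, 141 mm long; a bystander
- hem_gauge: thin steel hem gauge with a blue slider lying flat, 170 mm long; a bystander
- presser_foot: small steel presser foot, 37 mm long; a bystander
- lint_brush: thin black lint brush lying flat, 110 mm long; a bystander

How it is judged:
On the way, in this order (a step that is already met when the one before it is completed fails the run):
1. the case's lid is swung back past its balance point (value of joint case_lid above 1.65 rad), for 0.2 s.
2. the red pin stands in the bore on the shaft, let go (z of pin_red_mid in the frame of drive_bore between 0.012 and 0.023 m and horizontal distance between pin_red_mid and drive_bore below 0.005 m and angle between pin_red_mid's own z axis and vertical below 0.12 rad and contact force between the fingers and pin_red below 0.1 N), for 0.2 s.
3. the lever has been rocked and the pin has dropped into the shaft's cross-hole (z of pin_red_mid in the frame of drive_bore between -0.022 and 0.004 m and horizontal distance between pin_red_mid and drive_bore below 0.004 m and angle between pin_red_mid's own z axis and vertical below 0.12 rad), for 0.1 s.
At the end, for the whole second after the job is handed in: The red pin is fully home in the drive's bore: its head's underside within 2 mm of the rim, centred within 3 mm, upright within 0.12 rad, at rest; the case's lid stays open (beyond 1.65 rad) and the black pin is still in its hole within 6 mm of where it began (z of pin_red_mid in the frame of drive_bore between -0.022 and -0.0135 m and horizontal distance between pin_red_mid and drive_bore below 0.003 m and angle between pin_red_mid's own z axis and vertical below 0.12 rad and value of joint case_lid above 1.65 rad and linear speed of pin_red below 0.01 m/s and distance of pin_black_mid from where it was at the start of the episode below 0.006 m); the robot touches nothing.
It fails at once if a bystander moved more than 25 mm (distance of any of oiler, driver_amber, hem_gauge, presser_foot, lint_brush from where it was at the start of the episode above 0.025 m).
It fails at once if the black pin is lifted out or disturbed by more than 15 mm (distance of pin_black_mid from where it was at the start of the episode above 0.015 m).
It also fails if it takes over 72 s, if anything falls off the work surface, if the arm or the gripper's body presses on something with over 40 N, if the wrist force passes 120 N, or if a joint passes its speed limit or range.

## Working session

There is one attempt and no reset: what is moved stays moved. The work goes in short steps, Python scripts to look and compute and a tool call to move; the robot and the scene stay as the last step left them, time stands still between calls to the robot, and variables do not carry over. Pictures are saved under pics/ and viewed, at most 10 in all, crops included, and the job is handed in when it is done.

Besides the shell and the picture viewer there is one more tool, called after ">>>" as name([rows], argument=value, ...), one row to a line, values as JSON. apply_moves: Moves the arm, as the interface text tells. Its arguments: {"type":"object","properties":{"steps":{"type":"array","items":{"type":"array","items":{"type":"number"}}},"force":{"type":"number"}},"required":["steps"]}

```bash
mkdir -p pics; cat > h.py <<'E'
import numpy as np, cv2
from scipy.spatial.transform import Rotation as R
from bench import r
def cam(n):
    c=r.camera(n); c['f']=200/np.tan(np.radians(c['fovy'])/2)
    o=np.array(c['orientation']); c['R']=R.from_quat(o).as_matrix() if o.size==4 else o.reshape(3,3)
    return c
def cloud(c):
    z=c['z_map']; v,u=np.mgrid[:z.shape[0],:z.shape[1]]
    p=np.stack([(u-c['cx'])/c['f']*z,(v-c['cy'])/c['f']*z,z],-1)
    P=p@c['R'].T+np.array(c['position']); P[z==0]=np.nan; return P
def save(img,n): cv2.imwrite('pics/'+n,cv2.cvtColor(img,cv2.COLOR_RGB2BGR))
def st():
    s=r.read_state(); print('t',round(s['time'],2),'p',np.round(s['ee_pos'],4),'q',np.round(s['eef_rot'],4),'F',np.round(s['ft_force'],1),'w',round(s['width'],4),'g',s['grip_force']); return s
E
python3 - <<'E'
from h import *
s=st(); print(np.round(R.from_quat(s['eef_rot']).as_matrix(),3))
for n in ('side','top'):
    c=cam(n); save(c['pixels'],n+'0.png'); np.save(n+'0.npy',cloud(c)); np.save(n+'0img.npy',c['pixels']); print(n,c['fovy'],c['position'],np.round(c['R'],2).tolist())
E
```

```text
t 0.0 p [0.2625 0.5668 0.2218] q [ 2.152e-01  9.766e-01 -7.000e-04 -1.000e-04] F [ 0.5 -0.   0.7] w 0.0873 g 0.0
[[-0.907  0.42  -0.001]
 [ 0.42   0.907 -0.001]
 [-0.    -0.001 -1.   ]]
side 55.948521148588526 [ 0.59724744 -0.63728713  0.81557687] [[0.98, 0.18, -0.1], [0.21, -0.85, 0.49], [0.0, -0.5, -0.87]]
top 54.23250952325576 [ 0.33063556 -0.21308403  1.12992357] [[-0.01, -0.99, 0.14], [-1.0, 0.01, 0.01], [-0.02, -0.14, -0.99]]
```

View pics/top0.png

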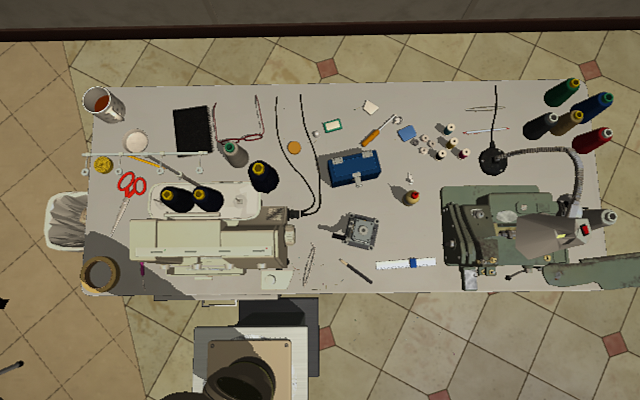

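View pics/side0.png

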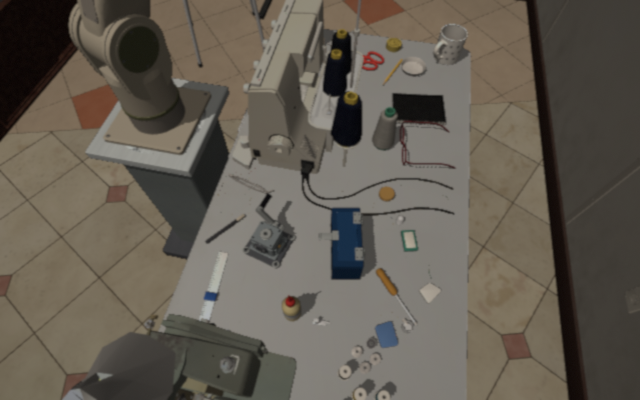

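The top view shows the case at about (355,168), its tab at the front near (352,185), the drive at (360,232) with its lever to the left at about (330,230), and the oiler at (411,197). The side view shows the case at (347,243), the drive at (270,240) and the lever at (265,203). Next come enlarged crops and the cloud.

```bash
python3 - <<'E'
from h import *
a=np.load('top0img.npy')[140:260,300:430]; b=np.load('side0img.npy')[180:300,220:380]
A=cv2.resize(a,None,fx=5,fy=5,interpolation=cv2.INTER_CUBIC); B=cv2.resize(b,None,fx=5,fy=5,interpolation=cv2.INTER_CUBIC)
save(A,'topc.png'); save(B,'sidec.png')
for n in('top','side'):
    P=np.load(n+'0.npy').reshape(-1,3); I=np.load(n+'0img.npy').reshape(-1,3).astype(int)
    m=(I[:,2]>I[:,0]+35)&(P[:,2]>0.075)&(P[:,2]<0.1)&(P[:,0]>.3)&(P[:,0]<.9)&(abs(P[:,1])<.4)
    Q=P[m]; print(n,'lid',m.sum(),Q.mean(0),np.percentile(Q[:,2],[5,50,95]),cv2.minAreaRect(Q[:,:2].astype(np.float32)*1000))
    m=(P[:,2]>0.060)&(P[:,2]<0.075)&(P[:,0]>.3)&(P[:,0]<.55)&(P[:,1]<.0)&(P[:,1]>-.3)
    Q=P[m]; print('bush/lever',np.round(np.c_[Q,np.argwhere(m)[:,0]%640,np.argwhere(m)[:,0]//640],3).tolist()[:60])
E
```

```text
top lid 935 [ 0.58500751 -0.29506471  0.08538826] [0.08189254 0.08546934 0.0886142 ] ((587.8831176757812, -294.95904541015625), (62.396793365478516, 134.98292541503906), 12.05336856842041)
bush/lever [[0.548, -0.234, 0.072, 332.0, 181.0], [0.548, -0.251, 0.074, 338.0, 181.0], [0.548, -0.254, 0.075, 339.0, 181.0], [0.549, -0.257, 0.069, 340.0, 181.0], [0.549, -0.259, 0.068, 341.0, 181.0], [0.549, -0.262, 0.065, 342.0, 181.0], [0.547, -0.235, 0.067, 332.0, 182.0], [0.545, -0.24, 0.074, 334.0, 182.0], [0.546, -0.243, 0.071, 335.0, 182.0], [0.546, -0.246, 0.069, 336.0, 182.0], [0.547, -0.248, 0.066, 337.0, 182.0], [0.548, -0.251, 0.061, 338.0, 182.0], [0.544, -0.237, 0.065, 333.0, 183.0], [0.477, -0.045, 0.06, 264.0, 208.0], [0.477, -0.054, 0.063, 267.0, 208.0], [0.477, -0.059, 0.062, 269.0, 208.0], [0.477, -0.062, 0.063, 270.0, 208.0], [0.476, -0.068, 0.064, 272.0, 208.0], [0.477, -0.073, 0.062, 274.0, 208.0], [0.476, -0.079, 0.063, 276.0, 208.0], [0.477, -0.081, 0.061, 277.0, 208.0], [0.476, -0.085, 0.063, 278.0, 208.0], [0.476, -0.087, 0.062, 279.0, 208.0], [0.476, -0.09, 0.064, 280.0
[... 3138 characters left out ...]
072, 316.0, 136.0], [0.469, -0.031, 0.07, 317.0, 136.0], [0.471, -0.028, 0.066, 318.0, 136.0], [0.473, -0.026, 0.065, 319.0, 136.0], [0.475, -0.023, 0.062, 320.0, 136.0], [0.463, -0.039, 0.074, 314.0, 137.0], [0.465, -0.038, 0.073, 315.0, 137.0], [0.467, -0.036, 0.071, 316.0, 137.0], [0.469, -0.034, 0.069, 317.0, 137.0], [0.472, -0.032, 0.068, 318.0, 137.0], [0.473, -0.028, 0.063, 319.0, 137.0], [0.461, -0.044, 0.075, 313.0, 138.0], [0.466, -0.04, 0.072, 315.0, 138.0], [0.467, -0.037, 0.068, 316.0, 138.0], [0.47, -0.036, 0.068, 317.0, 138.0], [0.473, -0.036, 0.069, 318.0, 138.0], [0.474, -0.031, 0.064, 319.0, 138.0], [0.477, -0.031, 0.063, 320.0, 138.0], [0.495, -0.034, 0.072, 327.0, 138.0]]
```

View pics/topc.png

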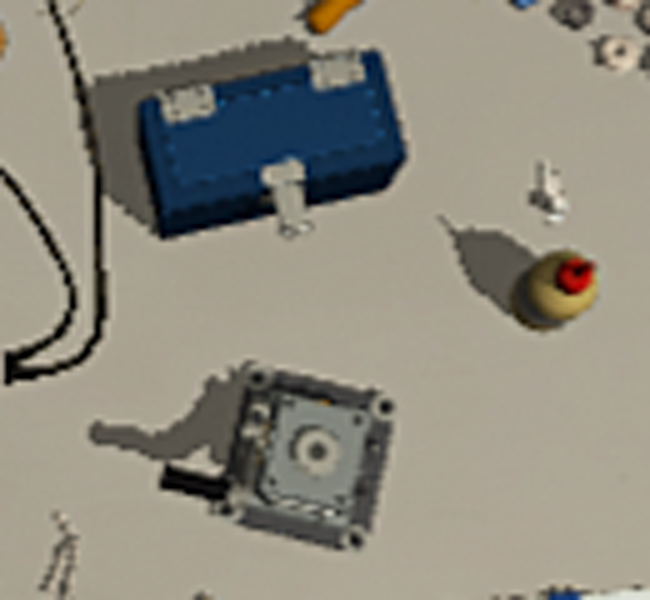

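View pics/sidec.png

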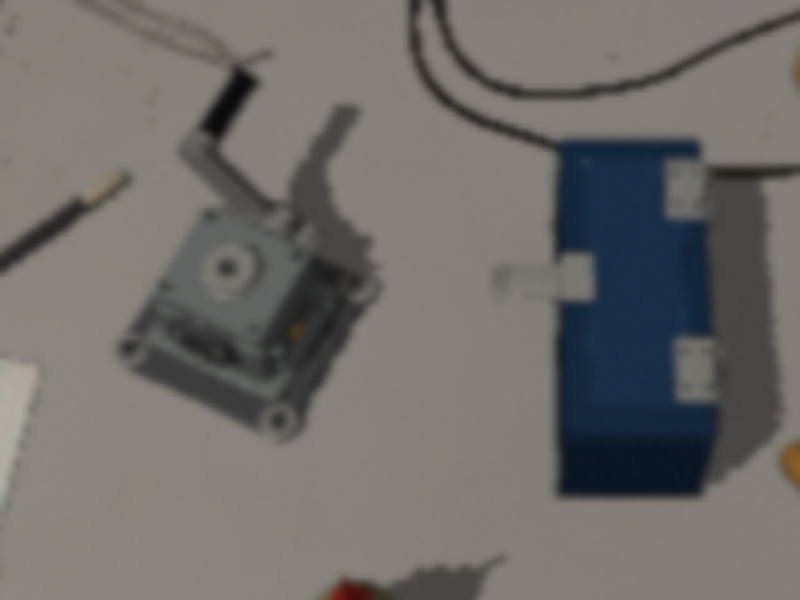

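Top crop: tab centre (288,210), bush bore (317,452), and handle middle (195,484). Case yaw is about +11.5° and drive yaw about -14°. Side crop: tab (525,282), bore (229,268), and handle (230,105). Triangulating these.

```bash
cat >> h.py <<'E'
def ray(c,u,v):
    d=c['R']@np.array([(u-c['cx'])/c['f'],(v-c['cy'])/c['f'],1]); return np.array(c['position']),d/np.linalg.norm(d)
def tri(ct,pt,cs,ps):
    A=np.zeros((3,3));b=np.zeros(3)
    for o,d in (ray(ct,*pt),ray(cs,*ps)):
        M=np.eye(3)-np.outer(d,d);A+=M;b+=M@o
    X=np.linalg.solve(A,b); return X
def atz(c,p,z):
    o,d=ray(c,*p); return o+d*(z-o[2])/d[2]
E
python3 - <<'E'
from h import *
ct=cam('top');cs=cam('side')
T=lambda x,y:(300+x/5-.4,140+y/5-.4); S=lambda x,y:(220+x/5-.4,180+y/5-.4)
for n,a,b,z in [('tab',T(288,210),S(525,282),.0815),('bore',T(317,452),S(229,268),.065),('handle',T(195,484),S(230,105),.084),('hEnd',T(165,475),S(245,72),.084),('hIn',T(225,492),S(208,138),.084)]:
    print(n,np.round(tri(ct,a,cs,b),4),np.round(atz(ct,a,z),4),np.round(atz(cs,b,z),4))
for n in('top','side'):
    P=np.load(n+'0.npy').reshape(-1,3); I=np.load(n+'0img.npy').reshape(-1,3).astype(int)
    m=(P[:,2]>0.053)&(P[:,2]<0.064)&(P[:,0]>.35)&(P[:,0]<.52)&(P[:,1]<-.26)&(P[:,1]>-.38)
    print(n,cv2.minAreaRect(P[m,:2].astype(np.float32)*1000),m.sum())
E
```

```text
tab [ 0.5439 -0.3035  0.079 ] [ 0.5438 -0.3031  0.0815] [ 0.5437 -0.3048  0.0815]
bore [ 0.4133 -0.317   0.0624] [ 0.4126 -0.317   0.065 ] [ 0.4143 -0.3178  0.065 ]
handle [ 0.396  -0.2489  0.0837] [ 0.3948 -0.2496  0.084 ] [ 0.3973 -0.2483  0.084 ]
hEnd [ 0.4    -0.2333  0.0888] [ 0.3998 -0.2337  0.084 ] [ 0.3992 -0.2303  0.084 ]
hIn [ 0.391  -0.2654  0.0809] [ 0.3904 -0.2655  0.084 ] [ 0.3924 -0.2667  0.084 ]
top ((415.0827941894531, -312.8038330078125), (70.48297882080078, 53.650386810302734), 75.87033081054688) 351
side ((415.96124267578125, -313.1474914550781), (72.49109649658203, 55.70442199707031), 77.51726531982422) 538
```

```bash
python3 - <<'E'
from h import *
P=np.vstack([np.load(n+'0.npy').reshape(-1,3) for n in('top','side')])
P=P[(P[:,0]>.2)&(P[:,0]<1)&(abs(P[:,1])<.6)]
for lo in (.1,.2,.26,.3,.35,.4,.45):
    Q=P[(P[:,2]>lo)&(P[:,2]<.6)&(P[:,1]>-.2)]; print(lo,len(Q),np.round(np.percentile(Q,[1,99],axis=0),3).tolist())
E
```

```text
0.1 25957 [[0.321, -0.131, 0.105], [0.63, 0.239, 0.45]]
0.2 15867 [[0.32, -0.109, 0.203], [0.562, 0.217, 0.453]]
0.26 10124 [[0.341, -0.108, 0.261], [0.529, 0.217, 0.453]]
0.3 845 [[0.488, 0.002, 0.306], [0.531, 0.222, 0.455]]
0.35 758 [[0.488, 0.002, 0.357], [0.53, 0.222, 0.455]]
0.4 718 [[0.488, 0.002, 0.41], [0.53, 0.223, 0.456]]
0.45 261 [[0.487, 0.004, 0.45], [0.528, 0.22, 0.456]]
```

>>> apply_moves([
  [0, 0, 0, 0, 0, -40, 1],
  [0, 0, 0, 0, 0, -80, 1],
  [0, 0, 0, 0, 0, -120, 1],
  [0, 0, 0, 0, 0, -160, 1],
  [0, 0, 0, 0, 0, -200, 1],
  [0, 0, 0, 0, 0, -240, 1],
  [0, 0, 0, 0, 0, -280, 1],
  [0, 0, 0, 0, 0, -310, 1],
  [0, 0, 0, 0, 0, -310, 1],
])

```text
time: 0.95
ee_pos: [0.2626, 0.5671, 0.5391]
eef_rot: [0.215, 0.977, 0.005, 0.001]
ft_force: [-0.3, -0.3, 0.5]
width: 0.0872
grip_force: 0.0
```

>>> apply_moves([
  [0, 0, 2.5, -525, -690, 0, 0.2],
  [0, 0, 2.5, -525, -690, 0, 0.2],
  [0, 0, 2.5, -525, -690, 0, 0.2],
  [0, 0, 2.5, -525, -690, 0, 0.2],
  [0, 0, 2.5, -525, -690, 0, 0.2],
  [0, 0, 2.5, -525, -690, 0, 0.2],
  [0, 0, 2.5, -525, -690, 0, 0.2],
  [0, 0, 2.5, -525, -690, 0, 0.2],
  [0, 0, 2.5, -525, -690, 0, 0.2],
  [0, 0, 2.5, -525, -690, 0, 0.2],
  [0, 0, 2.5, -525, -690, 0, 0.2],
  [0, 0, 2.5, -525, -690, 0, 0.2],
  [0, 0, 2.5, -525, -690, 0, 0.2],
  [0, 0, 2.5, -525, -690, 0, 0.2],
  [0, 0, 2.5, -525, -690, 0, 0.2],
  [0, 0, 2.5, -525, -690, 0, 0.2],
  [0, 0, 2.5, -525, -690, 0, 0.2],
  [0, 0, 2.5, -525, -690, 0, 0.2],
  [0, 0, 2.5, -525, -690, 0, 0.2],
  [0, 0, 2.5, -525, -690, 0, 0.2],
])

```text
time: 2.62
ee_pos: [0.4414, -0.2488, 0.5331]
eef_rot: [0.995, 0.101, 0.001, 0.0]
ft_force: [1.6, 0.6, 0.6]
width: 0.0525
grip_force: 0.0
```

```bash
cat >> h.py <<'E'
def go(x,y,z,yaw,s=None):
    "shift/turn to world TCP x,y,z with tool down, tool y axis at world angle yaw (deg)"
    s=s or st(); M=R.from_quat(s['eef_rot']); a=np.radians(yaw)
    ty=np.array([np.cos(a),np.sin(a),0]); tz=np.array([0,0,-1.]); D=R.from_matrix(np.c_[np.cross(ty,tz),ty,tz])
    print('turn',np.round((M.inv()*D).as_rotvec(),3),'shift mm',np.round(M.inv().apply(np.array([x,y,z])-s['ee_pos'])*1000,1))
E
python3 - <<'E'
from h import *
s=st();print(np.round(s['joint_positions'],2)); go(.5437,-.304,.13,-78.5,s)
E
```

```text
t 2.62 p [ 0.4414 -0.2488  0.5331] q [9.949e-01 1.012e-01 1.000e-03 2.000e-04] F [1.6 0.6 0.6] w 0.0525 g 0.0
[-0.35  0.12  0.91  1.12 -0.1   1.94 -0.85]
turn [ 0.001 -0.002  0.002] shift mm [ 88.3  74.4 403.3]
```

>>> apply_moves([
  [0, 0, 0, 88, 74, 403, -0.2],
  [0, 0, 0, 88, 74, 403, -0.2],
  [0, 0, 0, 88, 74, 403, -0.2],
  [0, 0, 0, 88, 74, 403, -0.2],
  [0, 0, 0, 88, 74, 403, -0.2],
  [0, 0, 0, 88, 74, 403, -0.2],
  [0, 0, 0, 88, 74, 403, -0.2],
  [0, 0, 0, 88, 74, 403, -0.2],
  [0, 0, 0, 88, 74, 403, -0.2],
  [0, 0, 0, 88, 74, 403, -0.2],
  [0, 0, 0, 88, 74, 403, -0.2],
  [0, 0, 0, 88, 74, 403, -0.2],
  [0, 0, 0, 88, 74, 403, -0.2],
])

```text
time: 3.7
ee_pos: [0.5434, -0.3016, 0.1314]
eef_rot: [0.995, 0.103, 0.001, 0.0]
ft_force: [0.2, -0.0, -0.2]
width: 0.0351
grip_force: 0.0
```

```bash
python3 - <<'E'
from h import *
s=st(); go(.5437,-.304,.0735,-78.5,s)
c=cam('side'); save(cv2.resize(c['pixels'][180:300,240:400],None,fx=4,fy=4,interpolation=cv2.INTER_CUBIC),'s2.png')
E
```

```text
t 3.7 p [ 0.5434 -0.3016  0.1314] q [9.946e-01 1.035e-01 6.000e-04 5.000e-04] F [ 0.2 -0.  -0.2] w 0.0351 g 0.0
turn [ 0.001 -0.001  0.007] shift mm [-0.2  2.3 57.9]
```

View pics/s2.png

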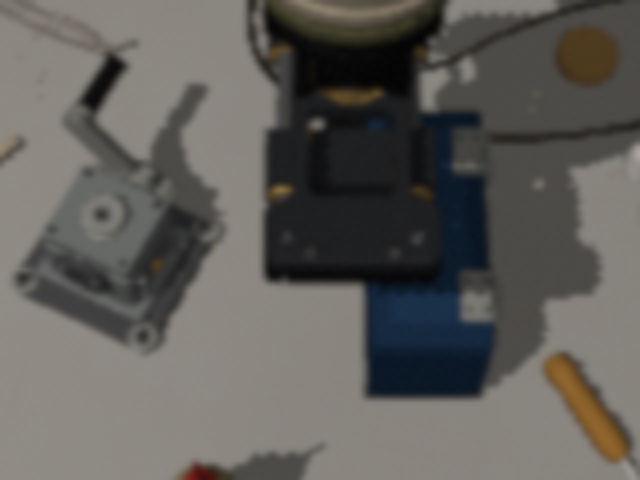

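The side view shows the gripper hovering over the tab and hiding it, at roughly (345,200), with nothing disturbed. Descending to grip it.

>>> apply_moves([
  [0, 0, 0.007, 0, 2, 30, -0.2],
  [0, 0, 0.007, 0, 2, 58, -0.2],
  [0, 0, 0.007, 0, 2, 58, -0.2],
  [0, 0, 0.007, 0, 2, 58, -1],
  [0, 0, 0.007, 0, 2, 58, -1],
  [0, 0, 0.007, 0, 2, 58, -1],
  [0, 0, 0.007, 0, 2, 58, -1],
  [0, 0, 0.007, 0, 2, 58, -1],
], force=6)

```text
time: 4.42
ee_pos: [0.5451, -0.3049, 0.0739]
eef_rot: [0.995, 0.1, 0.002, 0.002]
ft_force: [2.1, -4.8, 2.3]
width: 0.016
grip_force: 6.0
```

```bash
python3 - <<'E'
from h import *
st()
for t in np.arange(.1,1.81,.1):
    print(round(t,1),round(79-79*np.cos(t)+5.5*np.sin(t),0),round(-(79*np.sin(t)+5.5*np.cos(t)-5.5),0))
E
```

```text
t 4.42 p [ 0.5451 -0.3049  0.0739] q [0.995  0.1    0.0021 0.0019] F [ 2.1 -4.8  2.3] w 0.016 g 6.010485962033272
0.1 1.0 -8.0
0.2 3.0 -16.0
0.3 5.0 -23.0
0.4 8.0 -30.0
0.5 12.0 -37.0
0.6 17.0 -44.0
0.7 22.0 -50.0
0.8 28.0 -55.0
0.9 34.0 -60.0
1.0 41.0 -64.0
1.1 48.0 -67.0
1.2 55.0 -70.0
1.3 63.0 -72.0
1.4 71.0 -73.0
1.5 79.0 -74.0
1.6 87.0 -73.0
1.7 95.0 -72.0
1.8 102.0 -70.0
```

>>> apply_moves([
  [0, 0, 0, 1, 1, -8, -1],
  [0, 0, 0, 2, 1, -12, -1],
  [0, 0, 0, 3, 1, -16, -1],
  [0, 0, 0, 5, 1, -23, -1],
  [0, 0, 0, 8, 1, -30, -1],
  [0, 0, 0, 12, 1, -37, -1],
  [0, 0, 0, 17, 1, -44, -1],
  [0, 0, 0, 19, 1, -47, -1],
  [0, 0, 0, 22, 1, -50, -1],
  [0, 0, 0, 22, 1, -50, -1],
])

```text
time: 5.25
ee_pos: [0.5656, -0.3006, 0.1227]
eef_rot: [0.995, 0.1, 0.0, 0.001]
ft_force: [-0.1, -4.2, 0.5]
width: 0.0158
grip_force: 6.4
```

>>> apply_moves([
  [0, 0, 0, 6, 1, -5, -1],
  [0, 0, 0, 12, 1, -10, -1],
  [0, 0, 0, 19, 1, -14, -1],
  [0, 0, 0, 26, 1, -17, -1],
  [0, 0, 0, 33, 1, -20, -1],
  [0, 0, 0, 41, 1, -22, -1],
  [0, 0, 0, 49, 1, -23, -1],
  [0, 0, 0, 57, 1, -24, -1],
  [0, 0, 0, 65, 1, -23, -1],
  [0, 0, 0, 73, 1, -22, -1],
  [0, 0, 0, 80, 1, -20, -1],
  [0, 0, 0, 80, 1, -20, -1],
])

```text
time: 6.25
ee_pos: [0.6458, -0.2838, 0.1411]
eef_rot: [0.995, 0.101, 0.0, 0.0]
ft_force: [2.2, 0.0, 3.4]
width: 0.0159
grip_force: 6.0
```

>>> apply_moves([
  [0, 0, 0, 0, 0, 0, -0.2],
  [0, 0, 0, 0, 0, 0, -0.2],
  [0, 0, 0, 0, 0, -40, -0.2],
  [0, 0, 0, 0, 0, -80, -0.2],
  [0, 0, 0, -40, 0, -100, -0.2],
  [0, 0, 0, -80, 0, -120, -0.2],
  [0, 0, 0, -120, 0, -120, -0.2],
  [0, 0, 0, -160, 0, -120, -0.2],
  [0, 0, 0, -200, 0, -120, -0.2],
  [0, 0, 0, -200, 0, -120, -0.2],
])

```text
time: 7.08
ee_pos: [0.4394, -0.3281, 0.2616]
eef_rot: [0.995, 0.095, 0.0, -0.002]
ft_force: [-0.4, -1.1, 0.5]
width: 0.0348
grip_force: 0.0
```

```bash
python3 - <<'E'
from h import *
st(); o=[]
for n,(y,x) in (('top',(130,300)),('side',(180,260))):
    c=cam(n); np.save(n+'1.npy',cloud(c)); np.save(n+'1img.npy',c['pixels']); o.append(cv2.resize(c['pixels'][y:y+110,x:x+130],None,fx=3,fy=3,interpolation=cv2.INTER_CUBIC))
save(np.hstack(o),'both1.png')
E
```

```text
t 7.08 p [ 0.4394 -0.3281  0.2616] q [ 9.954e-01  9.540e-02  1.000e-04 -1.700e-03] F [-0.4 -1.1  0.5] w 0.0348 g 0.0
```

View pics/both1.png

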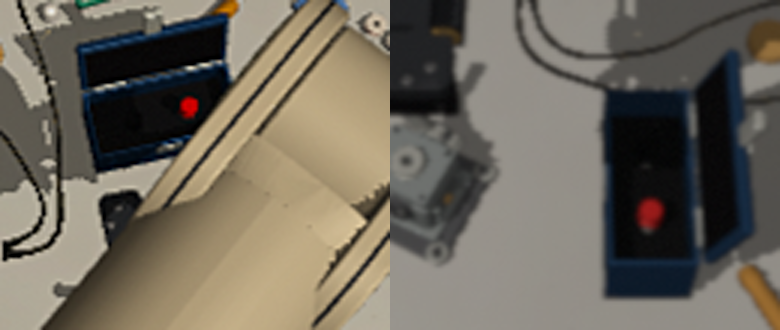

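The lid stands open. The red head is at about (189,107) in the top crop, which is the right-hand hole (y = -26), and at about (651,213) in the side crop. Locating it by colour.

```bash
python3 - <<'E'
from h import *
C={}
for n,(y,x) in (('top',(130,300)),('side',(180,260))):
    I=np.load(n+'1img.npy').astype(int); P=np.load(n+'1.npy')
    m=np.zeros(I.shape[:2],bool); m[y:y+110,x:x+130]=1
    m&=(I[...,0]>100)&(I[...,0]>2.5*I[...,1])
    v,u=np.nonzero(m); Q=P[m]; top=Q[:,2]>np.nanmax(Q[:,2])-.006
    c=cam(n); C[n]=(c,(u.mean(),v.mean()))
    print(n,m.sum(),(u.min(),u.max(),v.min(),v.max()),'cloud',np.nanmean(Q,0),np.nanmax(Q[:,2]),np.nanmean(Q[top],0),'atz',atz(c,C[n][1],.066))
print(tri(*C['top'],*C['side']))
go(.595,-.320,.13,-78.5)
E
```

```text
top 32 (np.int64(360), np.int64(365), np.int64(162), np.int64(168)) cloud [ 0.59342021 -0.32052638  0.06733104] 0.07539699335638894 [ 0.59350274 -0.32121941  0.0711418 ] atz [ 0.59375513 -0.32067452  0.066     ]
side 50 (np.int64(343), np.int64(350), np.int64(247), np.int64(255)) cloud [ 0.59448292 -0.32241466  0.06753791] 0.07293828824284754 [ 0.59510778 -0.32205175  0.07072051] atz [ 0.59465382 -0.32153044  0.066     ]
[ 0.59445493 -0.32078995  0.06398509]
t 7.28 p [ 0.4486 -0.3236  0.2615] q [ 9.949e-01  1.008e-01  3.000e-04 -5.000e-04] F [-0.4 -0.3  0.7] w 0.0346 g 0.0
turn [-0.001 -0.001  0.001] shift mm [144.1  26.  131.5]
```

>>> apply_moves([
  [0, 0, 0, 40, 7, 0, -0.1],
  [0, 0, 0, 80, 14, 30, -0.1],
  [0, 0, 0, 120, 21, 60, -0.1],
  [0, 0, 0, 143.5, 26, 100, -0.1],
  [0, 0, 0, 143.5, 26, 130, -0.1],
  [0, 0, 0, 143.5, 26, 145, -0.1],
  [0, 0, 0, 143.5, 26, 145, -0.1],
  [0, 0, 0, 143.5, 26, 145, -0.1],
], force=20)

```text
time: 7.95
ee_pos: [0.5936, -0.3206, 0.115]
eef_rot: [0.995, 0.101, -0.002, -0.0]
ft_force: [0.4, -0.3, 1.0]
width: 0.0392
grip_force: 0.0
```

```bash
python3 - <<'E'
from h import *
go(.5945,-.3205,.047,-78.5)
E
```

```text
t 7.95 p [ 0.5936 -0.3206  0.115 ] q [ 9.949e-01  1.008e-01 -1.700e-03 -4.000e-04] F [ 0.4 -0.3  1. ] w 0.0392 g 0.0
turn [-0.001  0.003  0.001] shift mm [ 1.1  0.1 68. ]
```

>>> apply_moves([
  [0, 0, 0, 0.8, 0, 25, -0.1],
  [0, 0, 0, 0.8, 0, 50, -0.1],
  [0, 0, 0, 0.8, 0, 68, -0.1],
  [0, 0, 0, 0.8, 0, 68, -0.1],
  [0, 0, 0, 0.8, 0, 68, -0.1],
  [0, 0, 0, 0.8, 0, 68, -1],
  [0, 0, 0, 0.8, 0, 68, -1],
  [0, 0, 0, 0.8, 0, 68, -1],
  [0, 0, 0, 0.8, 0, 68, -1],
  [0, 0, 0, 0.8, 0, 68, -1],
], force=20)

```text
time: 8.78
ee_pos: [0.5949, -0.3212, 0.0492]
eef_rot: [0.995, 0.1, 0.0, 0.0]
ft_force: [-0.4, -0.5, 2.6]
width: 0.0155
grip_force: 20.0
```

>>> apply_moves([
  [0, 0, 0, 0, 0, -20, -1],
  [0, 0, 0, 0, 0, -50, -1],
  [0, 0, 0, 0, 0, -80, -1],
  [0, 0, 0, -10, 0, -100, -1],
  [0, 0, 0, -40, -6, -100, -1],
  [0, 0, 0, -75, -14, -100, -1],
  [0, 0, 0, -110, -23, -100, -1],
  [0, 0, 0, -145, -32, -100, -1],
  [0, 0, 0, -170, -38, -90, -1],
  [0, 0, 0, -177, -39, -85, -1],
  [0, 0, 0, -177, -39, -85, -1],
  [0, 0, 0, -177, -39, -85, -1],
])

```text
time: 9.78
ee_pos: [0.4143, -0.318, 0.1339]
eef_rot: [0.995, 0.1, 0.001, -0.0]
ft_force: [0.0, 0.6, -0.2]
width: 0.0153
grip_force: 20.0
```

```bash
python3 - <<'E'
from h import *
s=st(); print(np.round(R.from_quat(s['eef_rot']).as_matrix(),3)); go(.4135,-.3174,.115,-78.5,s)
o=[]
for n,(y,x) in (('top',(180,300)),('side',(180,220))):
    c=cam(n); np.save(n+'2img.npy',c['pixels']); o.append(cv2.resize(c['pixels'][y:y+100,x:x+100],None,fx=4,fy=4,interpolation=cv2.INTER_CUBIC))
    print(n,[np.round(c['R'].T@(np.array(p)-c['position']),3)[:2]/(c['R'].T@(np.array(p)-c['position']))[2]*c['f']+[c['cx'],c['cy']] for p in ([.4135,-.3174,.065],list(np.array(s['ee_pos'])-[0,0,.045]))])
save(np.hstack(o),'both2.png')
E
```

```text
t 9.78 p [ 0.4143 -0.318   0.1339] q [ 9.949e-01  1.004e-01  6.000e-04 -1.000e-04] F [ 0.   0.6 -0.2] w 0.0153 g 19.998705773614347
[[ 0.98   0.2    0.001]
 [ 0.2   -0.98   0.   ]
 [ 0.001 -0.    -1.   ]]
turn [-0.    -0.001  0.001] shift mm [-0.7 -0.7 18.9]
top [array([363.14294755, 229.79928316]), array([364.13966183, 228.51239582])]
side [array([265.12039306, 232.7614903 ]), array([264.20322422, 228.45832612])]
```

View pics/both2.png

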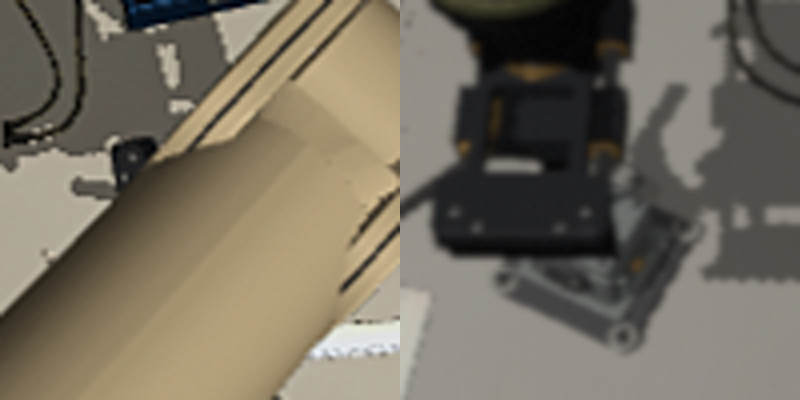

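Both views show only gripper and arm, so the bore is hidden. Descending by force instead.

>>> apply_moves([
  [0, 0, 0, -0.8, -0.7, 8, -1],
  [0, 0, 0, -0.8, -0.7, 14, -1],
  [0, 0, 0, -0.8, -0.7, 19, -1],
  [0, 0, 0, -0.8, -0.7, 23, -1],
  [0, 0, 0, -0.8, -0.7, 26, -1],
  [0, 0, 0, -0.8, -0.7, 29, -1],
  [0, 0, 0, -0.8, -0.7, 29, -1],
])

```text
time: 10.47
ee_pos: [0.4124, -0.3175, 0.104]
eef_rot: [0.995, 0.1, -0.0, -0.0]
ft_force: [1.4, 0.1, -1.4]
width: 0.0153
grip_force: 20.0
```

>>> apply_moves([
  [0, 0, 0, 0.8, 0, 2, -1],
  [0, 0, 0, 0.8, 0, 4, -1],
  [0, 0, 0, 0.8, 0, 6, -1],
  [0, 0, 0, 0.8, 0, 8, -1],
  [0, 0, 0, 0.8, 0, 8, -1],
])

```text
time: 10.88
ee_pos: [0.413, -0.3174, 0.0962]
eef_rot: [0.995, 0.1, -0.0, -0.0]
ft_force: [0.5, 0.7, 0.4]
width: 0.0149
grip_force: 20.0
```

>>> apply_moves([
  [0, 0, 0, 0, 0, 1, -1],
  [0, 0, 0, 0, 0, 2, -1],
  [0, 0, 0, 0, 0, 2, -1],
])

```text
time: 11.13
ee_pos: [0.4135, -0.3177, 0.0949]
eef_rot: [0.995, 0.1, 0.0, 0.0]
ft_force: [-0.0, 2.0, 3.9]
width: 0.0152
grip_force: 20.0
```

>>> apply_moves([
  [0, 0, 0, 0, 0, 0, -0.3],
  [0, 0, 0, 0, 0, 0, -0.3],
  [0, 0, 0, 0, 0, 0, -0.3],
  [0, 0, 0, 0, 0, -15, -0.3],
  [0, 0, 0, 0, 0, -40, -0.3],
  [0, 0, 0, 0, 0, -75, -0.3],
  [0, 0, 0, 0, 0, -75, -0.3],
])

```text
time: 11.72
ee_pos: [0.4149, -0.3195, 0.1745]
eef_rot: [0.995, 0.1, 0.003, 0.002]
ft_force: [0.7, -0.9, 0.4]
width: 0.0303
grip_force: 0.0
```

```bash
python3 - <<'E'
from h import *
s=st(); go(.3957,-.250,.13,-13.5,s)
c=cam('side'); P=cloud(c); I=c['pixels'].astype(int)
m=(I[...,0]>90)&(I[...,0]>2.2*I[...,1])&(P[...,1]>-.37)&(P[...,1]<-.27)&(P[...,0]<.5)&(P[...,0]>.35)
print(m.sum(), np.nanmean(P[m],0) if m.any() else '', np.nanmax(P[m][:,2]) if m.any() else '')
E
```

```text
t 11.72 p [ 0.4149 -0.3195  0.1745] q [0.995  0.0997 0.0029 0.0016] F [ 0.7 -0.9  0.4] w 0.0303 g 0.0
turn [ 0.006 -0.003 -1.135] shift mm [ -5.3 -72.1  44.2]
0
```

>>> apply_moves([
  [0, 0, -1.134, -4, -70, 0, -0.1],
  [0, 0, -1.134, -4, -70, 0, -0.1],
  [0, 0, -1.134, -4, -70, 0, -0.1],
  [0, 0, -1.134, -4, -70, 0, -0.1],
  [0, 0, -1.134, -4, -70, 0, -0.1],
  [0, 0, -1.134, -4, -70, 10, -0.1],
  [0, 0, -1.134, -4, -70, 20, -0.1],
  [0, 0, -1.134, -4, -70, 30, -0.1],
  [0, 0, -1.134, -4, -70, 30, -0.1],
  [0, 0, -1.134, -4, -70, 30, -0.1],
  [0, 0, -1.134, -4, -70, 30, -0.1],
  [0, 0, -1.134, -4, -70, 30, -0.1],
])

```text
time: 12.77
ee_pos: [0.3953, -0.2497, 0.1394]
eef_rot: [0.787, 0.617, -0.0, -0.0]
ft_force: [1.4, 0.2, 0.4]
width: 0.0389
grip_force: 0.0
```

```bash
python3 - <<'E'
from h import *
s=st(); go(.3957,-.250,.077,-13.5,s)
c=cam('side'); P=cloud(c); I=c['pixels'].astype(int)
m=(I[...,0]>90)&(I[...,0]>2.2*I[...,1])&(P[...,1]>-.37)&(P[...,1]<-.27)&(P[...,0]<.5)&(P[...,0]>.35)
print(m.sum(), np.nanmean(P[m],0) if m.any() else '', np.nanmax(P[m][:,2]) if m.any() else '')
save(cv2.resize(c['pixels'][170:290,210:370],None,fx=4,fy=4,interpolation=cv2.INTER_CUBIC),'s3.png')
E
```

```text
t 12.77 p [ 0.3953 -0.2497  0.1394] q [ 7.867e-01  6.173e-01 -0.000e+00 -1.000e-04] F [1.4 0.2 0.4] w 0.0389 g 0.0
turn [-0.    -0.    -0.005] shift mm [-0.2  0.5 62.4]
52 [ 0.41457083 -0.31612147  0.11460823] 0.11887054572086797
```

View pics/s3.png

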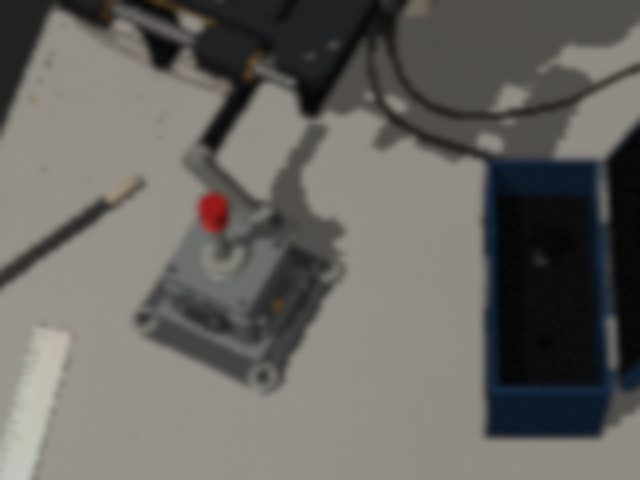

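The red pin stands upright in the bore at (215,210). The gripper is over the handle at (230,110), and the case is open with the black pin in its hole at (555,245). Gripping the handle lightly.

>>> apply_moves([
  [0, 0, 0, 0, 0.5, 30, -0.1],
  [0, 0, 0, 0, 0.5, 55, -0.1],
  [0, 0, 0, 0, 0.5, 62, -0.1],
  [0, 0, 0, 0, 0.5, 62, -0.1],
  [0, 0, 0, 0, 0.5, 62, -1],
  [0, 0, 0, 0, 0.5, 62, -1],
  [0, 0, 0, 0, 0.5, 62, -1],
  [0, 0, 0, 0, 0.5, 62, -1],
  [0, 0, 0, 0, 0.5, 62, -1],
], force=8)

```text
time: 13.57
ee_pos: [0.3955, -0.2496, 0.078]
eef_rot: [0.785, 0.619, 0.0, -0.0]
ft_force: [-13.9, 4.2, 12.0]
width: 0.0139
grip_force: 7.8
```

```bash
python3 - <<'E'
from h import *
st()
for a in np.arange(-.64,.61,.04): print(round(a,2),round(55*(np.sin(a)-np.sin(-.64)),1),round(-55*(np.cos(a)-np.cos(-.64)),1),end=' | ')
E
```

```text
t 13.57 p [ 0.3955 -0.2496  0.078 ] q [ 7.855e-01  6.189e-01  2.000e-04 -5.000e-04] F [-13.9   4.2  12. ] w 0.0139 g 7.83528059720993
-0.64 0.0 -0.0 | -0.6 1.8 -1.3 | -0.56 3.6 -2.5 | -0.52 5.5 -3.6 | -0.48 7.4 -4.7 | -0.44 9.4 -5.6 | -0.4 11.4 -6.5 | -0.36 13.5 -7.4 | -0.32 15.5 -8.1 | -0.28 17.6 -8.7 | -0.24 19.8 -9.3 | -0.2 21.9 -9.8 | -0.16 24.1 -10.2 | -0.12 26.3 -10.5 | -0.08 28.5 -10.7 | -0.04 30.6 -10.8 | 0.0 32.8 -10.9 | 0.04 35.0 -10.8 | 0.08 37.2 -10.7 | 0.12 39.4 -10.5 | 0.16 41.6 -10.2 | 0.2 43.8 -9.8 | 0.24 45.9 -9.3 | 0.28 48.0 -8.7 | 0.32 50.1 -8.1 | 0.36 52.2 -7.4 | 0.4 54.3 -6.5 | 0.44 56.3 -5.6 | 0.48 58.2 -4.7 | 0.52 60.2 -3.6 | 0.56 62.1 -2.5 | 0.6 63.9 -1.3 |
```

>>> apply_moves([
  [0, 0, 0, 0, -1, -2, -1],
  [0, 0, 0, 0, 1, -3.3, -1],
  [0, 0, 0, 0, 3, -4.5, -1],
  [0, 0, 0, 0, 6, -6.5, -1],
  [0, 0, 0, 0, 8, -7.5, -1],
  [0, 0, 0, 0, 10, -8.5, -1],
  [0, 0, 0, 0, 12, -9.4, -1],
  [0, 0, 0, 0, 14, -10, -1],
  [0, 0, 0, 0, 16.5, -11, -1],
  [0, 0, 0, 0, 16.5, -11, -1],
], force=5)

```text
time: 14.4
ee_pos: [0.4118, -0.2538, 0.0888]
eef_rot: [0.785, 0.619, -0.0, -0.0]
ft_force: [-4.5, 1.7, 4.9]
width: 0.0126
grip_force: 5.0
```

```bash
cat > pin.py <<'E'
from h import *
st(); c=cam('side'); P=cloud(c); I=c['pixels'].astype(int)
m=(I[...,0]>90)&(I[...,0]>2.2*I[...,1])&(P[...,1]>-.37)&(P[...,1]<-.27)&(P[...,0]<.5)&(P[...,0]>.35)
print('pin',m.sum(), np.round(np.nanmean(P[m],0),4) if m.any() else '', np.nanmax(P[m][:,2]) if m.any() else '')
E
echo
```

>>> apply_moves([
  [0, 0, 0, 0, 1, -1.2, -1],
  [0, 0, 0, 0, 2, -1.5, -1],
  [0, 0, 0, 0, 3, -1.8, -1],
  [0, 0, 0, 0, 4, -2.1, -1],
  [0, 0, 0, 0, 5, -2.3, -1],
  [0, 0, 0, 0, 6, -2.5, -1],
  [0, 0, 0, 0, 7, -2.6, -1],
  [0, 0, 0, 0, 8, -2.6, -1],
])

```text
time: 15.07
ee_pos: [0.4199, -0.2557, 0.0913]
eef_rot: [0.785, 0.619, 0.0, 0.0]
ft_force: [-4.1, -0.2, 5.2]
width: 0.013
grip_force: 5.0
```

>>> apply_moves([
  [0, 0, 0, 0, 0.8, -0.3, -1],
  [0, 0, 0, 0, 1.6, -0.5, -1],
  [0, 0, 0, 0, 2.4, -0.6, -1],
  [0, 0, 0, 0, 3.2, -0.8, -1],
  [0, 0, 0, 0, 4, -0.9, -1],
  [0, 0, 0, 0, 4.8, -1, -1],
  [0, 0, 0, 0, 5.6, -1, -1],
])

```text
time: 15.65
ee_pos: [0.4252, -0.2569, 0.0921]
eef_rot: [0.785, 0.619, 0.0, -0.0]
ft_force: [-4.2, -1.1, 3.2]
width: 0.0128
grip_force: 5.0
```

```bash
python3 pin.py
```

```text
t 15.65 p [ 0.4252 -0.2569  0.0921] q [ 7.854e-01  6.190e-01  1.000e-04 -0.000e+00] F [-4.2 -1.1  3.2] w 0.0128 g 5.003343410789967
pin 46 [ 0.4083 -0.3168  0.114 ] 0.11831018239830404
```

>>> apply_moves([
  [0, 0, 0, 0, 0.8, 0, -1],
  [0, 0, 0, 0, 1.6, 0, -1],
  [0, 0, 0, 0, 2.4, 0, -1],
  [0, 0, 0, 0, 3.2, 0, -1],
  [0, 0, 0, 0, 4, 0, -1],
  [0, 0, 0, 0, 4.8, 0, -1],
  [0, 0, 0, 0, 5.6, 0.1, -1],
])

```text
time: 16.28
ee_pos: [0.4307, -0.2581, 0.092]
eef_rot: [0.785, 0.619, 0.0, -0.0]
ft_force: [-3.6, -0.7, 4.1]
width: 0.0127
grip_force: 5.0
```

```bash
python3 pin.py
```

```text
t 16.28 p [ 0.4307 -0.2581  0.092 ] q [ 7.854e-01  6.190e-01  1.000e-04 -0.000e+00] F [-3.6 -0.7  4.1] w 0.0127 g 5.003796815872192
pin 45 [ 0.4083 -0.3164  0.1139] 0.1185577674679652
```

>>> apply_moves([
  [0, 0, 0, 0, 0.8, 0.1, -1],
  [0, 0, 0, 0, 1.6, 0.2, -1],
  [0, 0, 0, 0, 2.4, 0.3, -1],
  [0, 0, 0, 0, 3.2, 0.4, -1],
  [0, 0, 0, 0, 4, 0.5, -1],
  [0, 0, 0, 0, 4.8, 0.6, -1],
  [0, 0, 0, 0, 5.6, 0.7, -1],
])

```text
time: 16.92
ee_pos: [0.4361, -0.2595, 0.0913]
eef_rot: [0.785, 0.619, 0.0, -0.0]
ft_force: [-3.7, -0.4, 1.9]
width: 0.0127
grip_force: 5.0
```

```bash
python3 pin.py
```

```text
t 16.92 p [ 0.4361 -0.2595  0.0913] q [ 7.854e-01  6.190e-01  1.000e-04 -0.000e+00] F [-3.7 -0.4  1.9] w 0.0127 g 5.000826604664326
pin 46 [ 0.409  -0.316   0.1141] 0.11951220517143846
```

Lever is at about +0.17. Continuing.

>>> apply_moves([
  [0, 0, 0, 0, 0.8, 0.1, -1],
  [0, 0, 0, 0, 1.6, 0.3, -1],
  [0, 0, 0, 0, 2.4, 0.4, -1],
  [0, 0, 0, 0, 3.2, 0.6, -1],
  [0, 0, 0, 0, 4, 0.8, -1],
  [0, 0, 0, 0, 4.8, 1, -1],
  [0, 0, 0, 0, 5.6, 1.2, -1],
])

```text
time: 17.55
ee_pos: [0.4415, -0.2608, 0.0901]
eef_rot: [0.785, 0.619, 0.0, 0.0]
ft_force: [-3.4, 0.5, 1.9]
width: 0.0128
grip_force: 5.0
```

```bash
python3 pin.py
```

```text
t 17.55 p [ 0.4415 -0.2608  0.0901] q [0.7854 0.619  0.     0.    ] F [-3.4  0.5  1.9] w 0.0128 g 5.001486539840698
pin 39 [ 0.409  -0.3167  0.1144] 0.11878608420983783
```

>>> apply_moves([
  [0, 0, 0, 0, 0.8, 0.3, -1],
  [0, 0, 0, 0, 1.6, 0.5, -1],
  [0, 0, 0, 0, 2.4, 0.8, -1],
  [0, 0, 0, 0, 3.2, 1.1, -1],
  [0, 0, 0, 0, 4, 1.4, -1],
  [0, 0, 0, 0, 4.8, 1.7, -1],
  [0, 0, 0, 0, 5.6, 2, -1],
])

```text
time: 18.18
ee_pos: [0.4469, -0.2622, 0.0881]
eef_rot: [0.785, 0.619, 0.0, 0.0]
ft_force: [-3.4, -0.1, 3.4]
width: 0.0132
grip_force: 5.0
```

```bash
python3 pin.py
```

```text
t 18.18 p [ 0.4469 -0.2622  0.0881] q [0.7854 0.6189 0.     0.    ] F [-3.4 -0.1  3.4] w 0.0132 g 5.001819916069508
pin 44 [ 0.4099 -0.3168  0.1134] 0.1181416885696801
```

>>> apply_moves([
  [0, 0, 0, 0, 0.8, 0.3, -1],
  [0, 0, 0, 0, 1.6, 0.7, -1],
  [0, 0, 0, 0, 2.4, 1.1, -1],
  [0, 0, 0, 0, 3.2, 1.5, -1],
  [0, 0, 0, 0, 4, 1.8, -1],
  [0, 0, 0, 0, 4.8, 2.2, -1],
  [0, 0, 0, 0, 5.6, 2.6, -1],
])

```text
time: 18.82
ee_pos: [0.4524, -0.2634, 0.0855]
eef_rot: [0.785, 0.619, 0.0, -0.0]
ft_force: [-2.8, -0.2, 2.2]
width: 0.0126
grip_force: 5.0
```

```bash
python3 pin.py
```

```text
t 18.82 p [ 0.4524 -0.2634  0.0855] q [ 0.7854  0.6189  0.     -0.    ] F [-2.8 -0.2  2.2] w 0.0126 g 5.000528544187546
pin 38 [ 0.4145 -0.3194  0.0881] 0.09239420152254418
```

The pin has dropped: its head top is now 92 mm up. Releasing the lever and moving over the pin.

>>> apply_moves([
  [0, 0, 0, 0, 0, 0, -0.3],
  [0, 0, 0, 0, 0, 0, -0.3],
  [0, 0, 0, 0, 0, 0, -0.3],
  [0, 0, 0, 0, 0, -30, -0.3],
  [0, 0, 0, 0, 0, -60, -1],
  [0, 0, 0, -30, -12, -60, -1],
  [0, 0, 0, -62, -25, -60, -1],
  [0, 0, 0, -62, -25, -60, -1],
  [0, 0, 0, -62, -25, -50, -1],
  [0, 0, 0, -62, -25, -50, -1],
])

```text
time: 19.7
ee_pos: [0.4133, -0.3169, 0.1339]
eef_rot: [0.785, 0.619, -0.0, -0.001]
ft_force: [0.2, 0.2, 0.2]
width: 0.0025
grip_force: 0.0
```

```bash
python3 - <<'E'
from h import *
go(.4137,-.3178,.084,-13.5)
E
```

```text
t 19.7 p [ 0.4133 -0.3169  0.1339] q [ 0.7854  0.619  -0.     -0.0008] F [0.2 0.2 0.2] w 0.0025 g 0.0
turn [-0.001 -0.001 -0.   ] shift mm [-0.8  0.7 49.9]
```

>>> apply_moves([
  [0, 0, 0, -0.8, 0.7, 30, -1],
  [0, 0, 0, -0.8, 0.7, 38, -1],
  [0, 0, 0, -0.8, 0.7, 42, -1],
  [0, 0, 0, -0.8, 0.7, 45, -1],
  [0, 0, 0, -0.8, 0.7, 48, -1],
  [0, 0, 0, -0.8, 0.7, 50, -1],
  [0, 0, 0, -0.8, 0.7, 51, -1],
  [0, 0, 0, -0.8, 0.7, 51, -1],
])

```text
time: 20.37
ee_pos: [0.4145, -0.3191, 0.0852]
eef_rot: [0.785, 0.619, 0.0, 0.001]
ft_force: [-0.3, 0.3, 2.7]
width: 0.0004
grip_force: 1.3
```

>>> apply_moves([
  [0, 0, 0, 0, 0, 1, -1],
  [0, 0, 0, 0, 0, 2, -1],
  [0, 0, 0, 0, 0, 3, -1],
  [0, 0, 0, 0, 0, 4, -1],
  [0, 0, 0, 0, 0, 4, -1],
  [0, 0, 0, 0, 0, 4, -1],
])

```text
time: 20.87
ee_pos: [0.4156, -0.3198, 0.0831]
eef_rot: [0.785, 0.619, 0.001, 0.001]
ft_force: [-2.9, 4.2, 27.4]
width: 0.0006
grip_force: 13.8
```

Firm contact at 83 mm, 27 N, so the head is on the rim. Retreating to check.

>>> apply_moves([
  [0, 0, 0, 0, 0, -15, -1],
  [0, 0, 0, 0, 0, -50, -1],
  [0, 0, 0, 0, 0, -90, -1],
  [0, 0, 0, 40, 0, -120, -1],
  [0, 0, 0, 80, -20, -140, -1],
  [0, 0, 0, 80, -20, -140, -1],
  [0, 0, 0, 80, -20, -140, -1],
])

```text
time: 21.45
ee_pos: [0.4144, -0.2331, 0.2224]
eef_rot: [0.784, 0.621, 0.002, 0.0]
ft_force: [0.3, -0.8, -0.6]
width: 0.0004
grip_force: 0.0
```

```bash
python3 pin.py; python3 - <<'E'
from h import *
c=cam('side'); save(cv2.resize(c['pixels'][170:290,210:370],None,fx=4,fy=4,interpolation=cv2.INTER_CUBIC),'s4.png')
E
```

```text
t 21.45 p [ 0.4144 -0.2331  0.2224] q [7.839e-01 6.209e-01 2.400e-03 2.000e-04] F [ 0.3 -0.8 -0.6] w 0.0004 g 0.0
pin 43 [ 0.4162 -0.3189  0.082 ] 0.08666467808755185
```

View pics/s4.png

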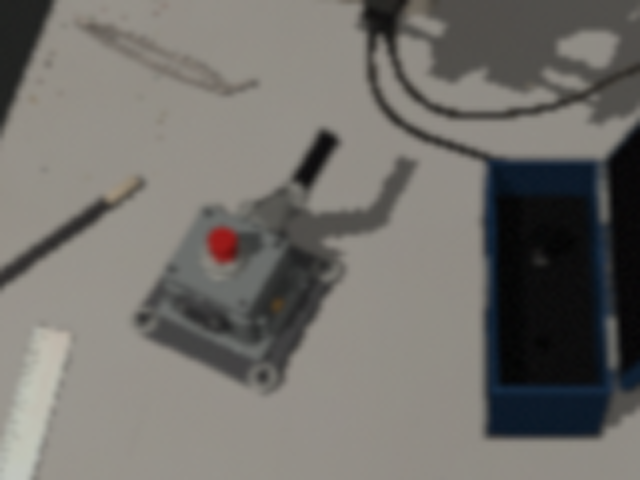

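The head sits low on the bush at (223,243), the lever leans away, the case is open, and the black pin is in its place at (555,245). Pressing once more, to confirm by contact height that it stayed down.

```bash
python3 - <<'E'
from h import *
go(.4145,-.3182,.088,-13.5)
E
```

```text
t 21.55 p [ 0.4135 -0.2359  0.2208] q [0.7849 0.6196 0.001  0.    ] F [-0.5  0.3  0.2] w 0.0006 g 0.0
turn [ 0.001 -0.002  0.001] shift mm [-80.   19.9 132.7]
```

>>> apply_moves([
  [0, 0, 0, -40, 10, 20, -1],
  [0, 0, 0, -80, 20, 50, -1],
  [0, 0, 0, -80, 20, 90, -1],
  [0, 0, 0, -80, 20, 125, -1],
  [0, 0, 0, -80, 20, 133, -1],
  [0, 0, 0, -80, 20, 135, -1],
  [0, 0, 0, -80, 20, 136, -1],
  [0, 0, 0, -80, 20, 136, -1],
])

```text
time: 22.22
ee_pos: [0.4135, -0.3195, 0.0846]
eef_rot: [0.786, 0.619, -0.001, -0.0]
ft_force: [-0.0, 0.4, -0.9]
width: 0.0002
grip_force: 0.0
```

>>> apply_moves([
  [0, 0, 0, 0, 0, 1, -1],
  [0, 0, 0, 0, 0, 2, -1],
  [0, 0, 0, 0, 0, 3, -1],
  [0, 0, 0, 0, 0, 4, -1],
  [0, 0, 0, 0, 0, 4, -1],
  [0, 0, 0, 0, 0, 4, -1],
])

```text
time: 22.72
ee_pos: [0.4143, -0.3195, 0.0832]
eef_rot: [0.786, 0.619, 0.001, 0.0]
ft_force: [-10.7, 7.5, 34.7]
width: 0.0008
grip_force: 16.6
```

There was no contact at 84.6 mm and a firm stop at 83.2 mm, so the pin stayed home. Retreating and handing in.

>>> apply_moves([
  [0, 0, 0, 0, 0, -15, -1],
  [0, 0, 0, 0, 0, -50, -1],
  [0, 0, 0, 0, 0, -90, -1],
  [0, 0, 0, 0, 0, -120, -1],
  [0, 0, 0, 0, 0, -120, -1],
  [0, 0, 0, 0, 0, -120, -1],
])

```text
time: 23.22
ee_pos: [0.415, -0.319, 0.2022]
eef_rot: [0.785, 0.619, 0.002, 0.001]
ft_force: [-0.2, -0.2, -0.6]
width: 0.0008
grip_force: 0.0
```

```bash
python3 pin.py; python3 -c "
from bench import r
print(r.close_job())"
```

```text
t 23.22 p [ 0.415  -0.319   0.2022] q [0.7852 0.6193 0.0015 0.0012] F [-0.2 -0.2 -0.6] w 0.0008 g 0.0
pin 42 [ 0.416  -0.3189  0.0817] 0.08480741962598382
the job is handed in; nothing more can be done
None
```

The red pin is pressed fully home in the drive's bore, the case is open with the black pin still in it, nothing around was seen to move, and the job was handed in at about 23 s (no verdict came back).

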